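# Switch the bench station on in order

## Robot

A 7-joint arm with a two-finger parallel gripper is mounted at the origin on a cart in front of the work surface, level with it; the furniture and walls round the work are solid. World frame = base frame: x ahead of the robot, y to its left, z up, the work surface at z = 0. Lengths are in m, angles in rad, forces in N, time in s.
With the tool pointing down it reaches from about 0.35 to 0.9 m from the base axis. Payload 7.2 kg.
Tool frame: the origin (TCP) lies between the finger pads; the fingertips stand 17 mm ahead of it and the grasp point (between the pads) lies 2 mm behind it; z points along the fingers, y is the line along which they close (so a half turn about z gives the same grasp; the last joint's range is limited). The gripper opens to 88 mm and grips with 3 to 60 N. Pads are 20 mm wide; open, the fingers measure 115 mm over their backs; the gripper's body (75 mm by 178 mm) begins 61 mm behind the grasp point.
Start: joints at [1.277, 0.411, -0.013, 1.596, 0.006, 1.134, -0.082], TCP at [0.14, -0.609, 0.201] pointing down, gripper open.
Joint ranges: [-2.95, 2.95], [-0.29, 1.99], [-1.47, 1.44], [0.14, 2.54], [-1.03, 4.17], [0.13, 1.85], [-2.86, 2.86]. Speed limits (rad/s): [2.39, 2.39, 3.01, 3.01, 3.14, 3.14, 3.14].

## Interface

Orientations are given as a unit quaternion [x, y, z, w].
In Python, from bench import arm, eyes, sign_off gives the robot as it stands. The module is installed in compiled form; this text tells all that it offers.
- The arm moves only by the tool servo_tool, never from a script. Its arguments are lists of equal length, an entry for each row: "dp": the shift along the tool's x, y, z in m, a list of three; "angular": the turn, a rotation vector about the tool's x, y, z in degrees, a list of three; "grip": the finger opening in m, from 0 to 0.0878. In form: {"dp": [[dx, dy, dz], ...], "angular": [[rx, ry, rz], ...], "grip": [grip, ...]}. A call has 1 to 12 rows; each row shifts and turns the commanded pose from where the row before left it, along the tool's axes as they then stand; what a row does not reach is not made up. A row lasts 1/10 s, in which the tool goes at most 50 mm and 8.59 degrees, less where a joint would pass 70% of its speed; a pose out of reach is approached as far as the arm can. A call with a gripper value outside its range is refused whole. The fingers move at their own pace and stop on an object; "newtons" is the grip in N (left out, the last holds). Time passes only in rows, so rows that do not move let the fingers close. It gives the time, the measured TCP pose, the force, the opening and the grip force at its end, in the units of the state.
- arm.observe(): the state, without advancing time (a new reading comes with each control period).
- eyes.snapshot(name): name is "scene" or "side" or "wrist"; returns a dict with "image" (420x560x3 uint8, red, green, blue), "fx", "fy", "cx", "cy" (pixels), "pose" (4x4, takes a point from camera to world coordinates); the wrist camera has in their place "mount" (4x4, takes a point from camera to tool coordinates, whose origin is the TCP and whose axes are the flange's). Camera axes: x right, y down, z forward; pixel columns grow to the right and rows downward; lengths in m; the calibration is good to about 2 mm. A picture is of the moment at which its call begins: read the wrist's pose just before it. There is no depth.
- sign_off(): hands the job in; it is judged then, once.
The state is a dict: "time_s": time; "q": joint angles; "joint_velocities": joint speeds; "joint_efforts": joint torques, N m; "ee_pos": TCP position; "eef_rot": TCP orientation; "ft_force": force on the tool from outside, world axes, zero at the start; "ft_torque": the same for the moment, N m; "grip_width": finger opening in m; "finger_force": force on a finger pad.
Only numpy, scipy, OpenCV 4.12 (cv2) and the standard library are available. Lean on these libraries where they do the work, as an engineer would, in place of code of your own. Each camera call takes 0.05 s, during which the arm holds its last target. There are 200 camera calls.

## Task

Switch on the bench station in its start-up order with three light presses from above, fingertips only: first the box with the long bar key, then the box with the square key, last the box with the round mushroom key. Press each key in nearly all the way, so that it stays down, without forcing it, and do not press a key before its turn. Pick nothing up, leave the boxes standing where they are, and leave the stopper, vial, petri dish and small beaker alone.

Things in the scene. Friction and masses are not known exactly. Their poses are not given: they have to be found in the camera images.
- bar_box: loose grey push-button box, 74 x 74 x 50 mm high (a plug stands out 9 mm at its back), about 0.8 kg, with a long narrow bar key, 60 x 18 mm, long side along the box's x, white on every box, in the middle of its top; origin at the centre of its underside, z up, x towards the back. The three boxes stand in a row, left to right in any order
- bar_top (a point): centre of the upper face of the bar key, 70 mm above the worktop when the key is out; it moves with the key
- bar_key (a joint): how far the bar key is pressed down: 0 out, 0.010 m fully in (counts as on above 0.006, as still off below 0.002). It slides straight down against about 3 N of friction, has no spring, and stays where it is left
- square_box: loose grey push-button box, 74 x 74 x 50 mm high (a plug stands out 9 mm at its back), about 0.8 kg, with a flat square key, 36 x 36 mm, white on every box, in the middle of its top; origin at the centre of its underside, z up, x towards the back. The three boxes stand in a row, left to right in any order
- square_top (a point): centre of the upper face of the square key, 70 mm above the worktop when the key is out; it moves with the key
- square_key (a joint): how far the square key is pressed down: 0 out, 0.010 m fully in (counts as on above 0.006, as still off below 0.002). It slides straight down against about 3 N of friction, has no spring, and stays where it is left
- round_box: loose grey push-button box, 74 x 74 x 50 mm high (a plug stands out 9 mm at its back), about 0.8 kg, with a round mushroom key, 40 mm across, slightly domed, flat for 18 mm in the middle, white on every box, in the middle of its top; origin at the centre of its underside, z up, x towards the back. The three boxes stand in a row, left to right in any order
- round_top (a point): centre of the upper face of the round key, 70 mm above the worktop when the key is out; it moves with the key
- round_key (a joint): how far the round key is pressed down: 0 out, 0.010 m fully in (counts as on above 0.006, as still off below 0.002). It slides straight down against about 3 N of friction, has no spring, and stays where it is left
- rubber_stopper: rubber stopper, 32 mm across, 27 mm high, standing between two of the boxes; loose bystander, to be left alone; origin at the centre of its underside
- vial: capped glass vial, 22 mm across, 50 mm high, standing between two of the boxes; loose bystander, to be left alone; origin at the centre of its underside
- petri_dish: clear petri dish with lid, 58 mm across, 15 mm high, behind the boxes; loose bystander, to be left alone; origin at the centre of its underside
- small_beaker: small glass beaker, 49 mm across, 58 mm high, behind the boxes; loose bystander, to be left alone; origin at the centre of its underside
There are look-alikes about, which are no part of the job. Leave any turquoise look-alike of the square_box alone. Leave any blue look-alike of the bar_box alone.

How it is judged:
On the way, in this order (a step that is already met when the one before it is completed fails the run):
1. the bar key is in, the other two still out (value of joint bar_key above 0.006 m and value of joint each of square_key, round_key below 0.002 m), for 0.1 s.
2. the bar and square keys are in, the round one still out (value of joint each of bar_key, square_key above 0.006 m and value of joint round_key below 0.002 m), for 0.1 s.
3. all three keys are in (value of joint each of bar_key, square_key, round_key above 0.006 m), for 0.1 s.
At the end, for the whole second after the job is handed in: all three keys are pressed in more than 6 of their 10 mm, and the boxes stand still where they were (within 20 mm) (all of step 3 and linear speed of each of bar_box, square_box, round_box below 0.02 m/s); the robot touches nothing.
It fails at once if a box is lifted or tipped (height (world z) of any of bar_box, square_box, round_box above 0.01 m or angle between any of bar_box, square_box, round_box's own z axis and vertical above 0.15 rad).
It fails at once if a box is shoved more than 20 mm (distance of any of bar_box, square_box, round_box from where it was at the start of the episode above 0.02 m).
It fails at once if a box or its key is pushed or squeezed with more than 30 N (contact force between any of the fingers, the arm and bar_box above 30 N or contact force between any of the fingers, the arm and square_box above 30 N or contact force between any of the fingers, the arm and round_box above 30 N).
It fails at once if the stopper, vial, petri dish or small beaker is moved more than 15 mm or knocked over (distance of any of rubber_stopper, vial, petri_dish, small_beaker from where it was at the start of the episode above 0.015 m or angle between any of rubber_stopper, vial, petri_dish, small_beaker's own z axis and vertical above 0.3 rad).
It also fails if it takes over 42 s, if anything falls off the work surface, if the arm or the gripper's body presses on something with over 40 N, if the wrist force passes 120 N, or if a joint passes its speed limit or range.

## Working session

There is one attempt and no reset: what is moved stays moved. The work goes in short steps, Python scripts to look and compute and a tool call to move; the robot and the scene stay as the last step left them, time stands still between calls to the robot, and variables do not carry over. Pictures are saved under pics/ and viewed, at most 10 in all, crops included, and the job is handed in when it is done.

Besides the shell and the picture viewer there is one more tool, called after "Emit:" as name(argument=value, ...), one argument or row to a line, values as JSON. servo_tool: Moves the arm, as the interface text tells. Its arguments: {"type":"object","properties":{"dp":{"type":"array"},"angular":{"type":"array"},"grip":{"type":"array"},"newtons":{"type":"number"}},"required":["dp","angular","grip"]}

```bash
mkdir -p pics; python3 - <<'E'
from bench import arm,eyes
import cv2,pickle
s=arm.observe();print(s['time_s'],s['ee_pos'],s['eef_rot'],s['ft_force'],s['grip_width'])
for n in ['scene','side','wrist']:
    d=eyes.snapshot(n);pickle.dump(d,open(n+'.pkl','wb'))
    if n!='wrist':cv2.imwrite(f'pics/{n}1.png',d['image'][:,:,::-1])
    print(n,d['fx'],d['cx'],d['cy'],d.get('pose',d.get('mount')))
E
```

```text
0.0 [ 0.13976104 -0.60863153  0.20053386] [ 9.93633070e-01  1.12661921e-01 -1.30866340e-04 -7.72721400e-04] [-0.20163969  0.42327146 -0.00356729] 0.08831288869971612
scene 540.7370902323113 278.15443708982997 202.41021367784427 [[ 0.83526699 -0.39320063  0.3843466  -0.07074296]
 [-0.54979021 -0.58742195  0.59385704 -0.76937865]
 [-0.00773133 -0.70733918 -0.70683202  1.2048089 ]
 [ 0.          0.          0.          1.        ]]
side 395.08645602496864 283.5716213907282 204.62690472602563 [[ 0.99965178  0.02596848 -0.00468541  0.54327638]
 [ 0.01786355 -0.53528689  0.8444814  -0.65727411]
 [ 0.01942186 -0.84427104 -0.53556438  0.62295877]
 [ 0.          0.          0.          1.        ]]
wrist 366.3219533381724 280.286423651027 202.9061942280955 [[-7.99301072e-04 -9.54941626e-01 -2.96792607e-01  8.30892835e-02]
 [ 9.99999155e-01 -4.59004763e-04 -1.21626224e-03 -1.88064011e-04]
 [ 1.02523022e-03 -2.96793329e-01  9.54941186e-01 -1.84073723e-01]
 [ 0.00000000e+00  0.00000000e+00  0.00000000e+00  1.00000000e+00]]
```

View pics/scene1.png

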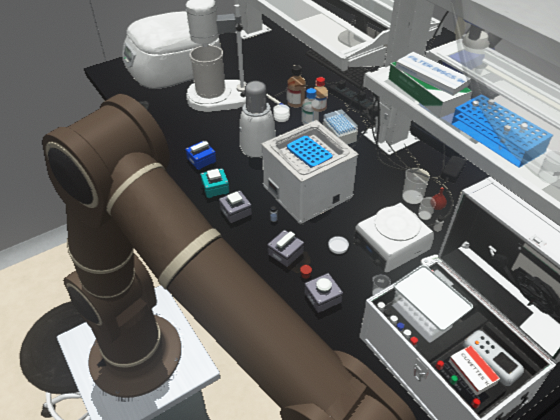

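View pics/side1.png

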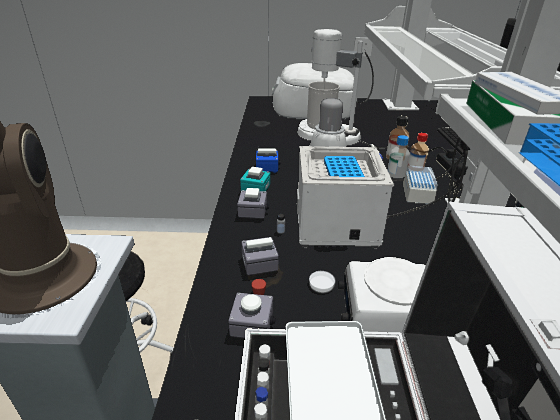

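The scene view shows, from back-left to front: blue bar (201,153), turquoise square (214,180), grey square (236,205), grey bar (286,245) and grey round (323,290). The side view shows the same boxes at (267,159), (256,179), (252,201), (260,252) and (251,310). The three grey ones fit the description. The blue and turquoise ones are the look-alikes. I'll confirm in one enlarged crop.

```bash
python3 - <<'E'
import cv2,numpy as np
a=cv2.imread('pics/scene1.png')[180:320,205:355];b=cv2.imread('pics/side1.png')[180:342,225:305]
a=cv2.resize(a,None,fx=3.5,fy=3.5,interpolation=cv2.INTER_CUBIC);b=cv2.resize(b,None,fx=3.5,fy=3.5,interpolation=cv2.INTER_CUBIC)
c=np.zeros((570,a.shape[1]+b.shape[1],3),np.uint8);c[:a.shape[0],:a.shape[1]]=a;c[:b.shape[0],a.shape[1]:]=b
print(c.shape);cv2.imwrite('pics/crop1.png',c)
E
```

```text
(570, 805, 3)
```

View pics/crop1.png

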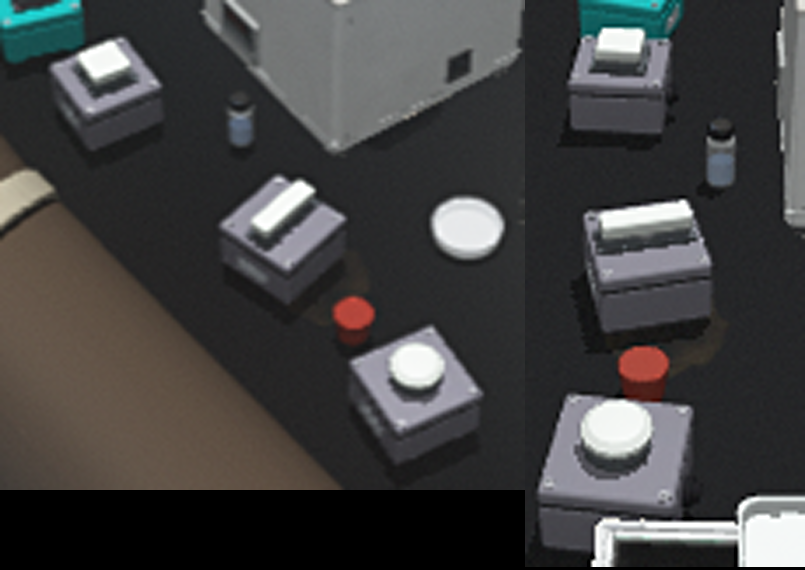

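The crop confirms the three grey boxes. Key-top centres in crop pixels (scene / side): square (104,62)/(620,42), bar (284,205)/(646,216), round (417,361)/(616,424). Next I triangulate these points.

```bash
cat > h.py <<'E'
import pickle,numpy as np
def ray(d,u,v,P=None):
    P=d['pose'] if P is None else P
    r=P[:3,:3]@np.array([(u-d['cx'])/d['fx'],(v-d['cy'])/d['fy'],1]);return P[:3,3],r/np.linalg.norm(r)
def tri(rays):
    A=0;b=0
    for o,r in rays:
        M=np.eye(3)-np.outer(r,r);A=A+M;b=b+M@o
    x=np.linalg.solve(A,b);return x,[round(1e3*np.linalg.norm(np.cross(x-o,r)),1) for o,r in rays]
def plane(o,r,z): return o+r*(z-o[2])/r[2]
E
python3 - <<'E'
from h import *
S=pickle.load(open('scene.pkl','rb'));D=pickle.load(open('side.pkl','rb'))
for n,a,b in [('square',(104,62),(620,42)),('bar',(284,205),(646,216)),('round',(417,361),(616,424)),('vialcap',(239,99),(720,126)),('stopper top',(354,310),(644,362)),
 ('barbox corners L',(222,228),(590,259)),('F',(288,272),(709,248)) ]:
    ra=ray(S,a[0]/3.5+205,a[1]/3.5+180);rb=ray(D,(b[0]-525)/3.5+225,b[1]/3.5+180)
    x,e=tri([ra,rb]);print(n,x.round(4),e,plane(*ra,.07).round(3),plane(*rb,.07).round(3))
E
```

```text
square [0.4505 0.2752 0.0689] [np.float64(1.0), np.float64(1.0)] [0.449 0.273 0.07 ] [0.451 0.275 0.07 ]
bar [0.4866 0.0527 0.0709] [np.float64(0.6), np.float64(0.6)] [0.487 0.053 0.07 ] [0.487 0.055 0.07 ]
round [ 0.4831 -0.1279  0.07  ] [np.float64(0.3), np.float64(0.3)] [ 0.483 -0.128  0.07 ] [ 0.483 -0.127  0.07 ]
vialcap [0.5315 0.1879 0.0512] [np.float64(0.7), np.float64(0.7)] [0.521 0.172 0.07 ] [0.532 0.161 0.07 ]
stopper top [ 0.4912 -0.0385  0.03  ] [np.float64(0.5), np.float64(0.5)] [ 0.472 -0.064  0.07 ] [ 0.495 -0.08   0.07 ]
barbox corners L [0.4498 0.09   0.0147] [np.float64(9.7), np.float64(9.7)] [0.433 0.06  0.07 ] [0.455 0.01  0.07 ]
F [0.5092 0.069  0.0015] [np.float64(30.6), np.float64(30.6)] [ 0.451 -0.006  0.07 ] [0.529 0.024 0.07 ]
```

```bash
python3 - <<'E'
from h import *
S=pickle.load(open('scene.pkl','rb'));D=pickle.load(open('side.pkl','rb'))
for n,a,b in [('incub base',(302,218),(299,240)),('incub top',(305,182),(300,180)),('case corner',(367,300),(247,335))]:
    ra=ray(S,*a);rb=ray(D,*b);print(n,*tri([ra,rb]),plane(*ra,0),plane(*rb,0))
E
```

```text
incub base [0.58103723 0.11063658 0.0400301 ] [np.float64(4.7), np.float64(4.7)] [0.6079363  0.14582297 0.        ] [0.58070791 0.15638826 0.        ]
incub top [0.57283379 0.09013403 0.21213932] [np.float64(0.7), np.float64(0.7)] [0.70940798 0.27293502 0.        ] [0.5888397  0.47794768 0.        ]
case corner [ 0.49329441 -0.27278325  0.15558732] [np.float64(2.4), np.float64(2.4)] [ 0.57886127 -0.19634064  0.        ] [ 0.47559496 -0.14865943  0.        ]
```

Emit:
servo_tool(
  dp=[
    [0,0,-0.03],
    [0,0,-0.03],
  ],
  angular=[
    [0,0,0],
    [0,0,0],
  ],
  grip=[0,0],
)

```text
time_s: 0.35
ee_pos: [0.1397, -0.6083, 0.2608]
eef_rot: [0.994, 0.113, -0.0, -0.002]
ft_force: [0.2, -0.4, 0.3]
grip_width: 0.0748
finger_force: 0.0
```

Emit:
servo_tool(
  dp=[
    [0,0,0],
    [0,0,0],
    [0.022,-0.026,0],
    [0.022,-0.026,0],
    [0.022,-0.026,0],
    [0.022,-0.026,0],
    [0.022,-0.026,0],
    [0.022,-0.026,0],
    [0.022,-0.026,0],
    [0.022,-0.026,0],
    [0.022,-0.026,0],
    [0.022,-0.026,0],
  ],
  angular=[
    [0,0,6.5],
    [0,0,6.5],
    [0,0,0],
    [0,0,0],
    [0,0,0],
    [0,0,0],
    [0,0,0],
    [0,0,0],
    [0,0,0],
    [0,0,0],
    [0,0,0],
    [0,0,0],
  ],
  grip=[0,0,0,0,0,0,0,0,0,0,0,0],
)

```text
time_s: 1.55
ee_pos: [0.3608, -0.3481, 0.2613]
eef_rot: [1.0, -0.001, -0.0, 0.0]
ft_force: [0.4, 0.2, -0.4]
grip_width: 0.0005
finger_force: 0.0
```

Emit:
servo_tool(
  dp=[
    [0.0066,-0.0334,0],
    [0.0066,-0.0334,0],
    [0.0066,-0.0334,0],
    [0.0066,-0.0334,0],
    [0.0066,-0.0334,0],
    [0.0066,-0.0334,0],
    [0.0066,-0.0334,0],
    [0.0066,-0.0334,0],
    [0.0066,-0.0334,0],
    [0.0066,-0.0334,0],
    [0.0066,-0.0334,0],
    [0.0066,-0.0334,0],
  ],
  angular=[
    [0,0,0],
    [0,0,0],
    [0,0,0],
    [0,0,0],
    [0,0,0],
    [0,0,0],
    [0,0,0],
    [0,0,0],
    [0,0,0],
    [0,0,0],
    [0,0,0],
    [0,0,0],
  ],
  grip=[0,0,0,0,0,0,0,0,0,0,0,0],
)

```text
time_s: 2.75
ee_pos: [0.4398, 0.0526, 0.2614]
eef_rot: [1.0, -0.001, 0.0, 0.0]
ft_force: [0.8, -0.6, 0.1]
grip_width: 0.0007
finger_force: 0.0
```

```bash
python3 - <<'E'
from bench import arm,eyes
import cv2,pickle
s=arm.observe();print(s['time_s'],s['ee_pos'],s['q'].round(2) if hasattr(s['q'],'round') else s['q'],s['ft_force'])
d=eyes.snapshot('wrist');d['s']=s;pickle.dump(d,open('w1.pkl','wb'));cv2.imwrite('pics/w1.png',d['image'][:,:,::-1])
E
```

```text
2.75 [0.43976889 0.05262347 0.26135746] [ 0.33  0.08 -0.58  1.89  0.05  1.18 -1.85] [ 0.7515444  -0.57384539  0.10303024]
```

View pics/w1.png

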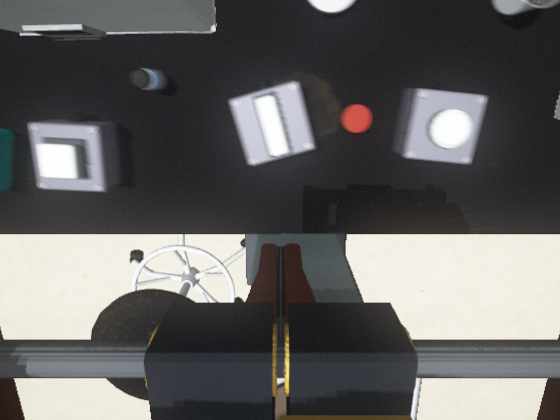

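The wrist view shows the bar key top at about (270,126), square at (60,161) and round at (450,128). The stopper (357,118) and vial (150,78) sit between the boxes. I'll cross-check positions from these.

```bash
python3 - <<'E'
from h import *
from scipy.spatial.transform import Rotation as R
d=pickle.load(open('w1.pkl','rb'));T=np.eye(4);T[:3,:3]=R.from_quat(d['s']['eef_rot']).as_matrix();T[:3,3]=d['s']['ee_pos']
P=T@d['mount']
for n,u,v,z in [('bar',270,126,.07),('sq',60,161,.07),('round',450,128,.07),('incub bottom/top corner',214,30,.21),('incub',214,30,0)]: print(n,plane(*ray(d,u,v,P),z).round(4))
E
```

```text
bar [0.4872 0.0638 0.07  ]
sq [0.452  0.2819 0.07  ]
round [ 0.4849 -0.1178  0.07  ]
incub bottom/top corner [0.5559 0.092  0.21  ]
incub [0.5855 0.1269 0.    ]
```

The wrist view puts everything 7–11 mm further in +y. That could be motion lag, so I'll retake at rest.

Emit:
servo_tool(
  dp=[
    [0,0,0],
    [0,0,0],
  ],
  angular=[
    [0,0,0],
    [0,0,0],
  ],
  grip=[0,0],
)

```text
time_s: 3.0
ee_pos: [0.4396, 0.0505, 0.2611]
eef_rot: [1.0, -0.001, -0.0, 0.0]
ft_force: [-0.2, 0.6, 0.2]
grip_width: 0.0005
finger_force: 0.0
```

```bash
python3 - <<'E'
from bench import arm,eyes
from h import *
import cv2
from scipy.spatial.transform import Rotation as R
s=arm.observe();d=eyes.snapshot('wrist');S=eyes.snapshot('scene');D=eyes.snapshot('side');print(s['ee_pos'])
T=np.eye(4);T[:3,:3]=R.from_quat(s['eef_rot']).as_matrix();T[:3,3]=s['ee_pos'];P=T@d['mount']
pickle.dump((s,d,S,D,P),open('w2.pkl','wb'))
def uv(c,Q,p):
    x=np.linalg.inv(Q)@np.append(p,1);return (c['fx']*x[0]/x[2]+c['cx'],c['fy']*x[1]/x[2]+c['cy'])
tip=T@[0,0,.017,1]
print('tip',*[np.round(uv(c,Q,tip[:3]),1) for c,Q in((d,P),(S,S['pose']),(D,D['pose']))])
hs=cv2.cvtColor(d['image'],cv2.COLOR_RGB2GRAY)
n,l,st,ce=cv2.connectedComponentsWithStats((hs[:225]>225).astype(np.uint8))
for i in range(1,n):
    if st[i,4]>300: print(st[i],ce[i].round(1),plane(*ray(d,*ce[i],P),.07).round(4))
x=d['image'][:240];W=[(S,300,150),(D,200,160)]
out=[cv2.resize(d['image'][60:260],None,fx=1.4,fy=1.4)]
r=np.hstack([cv2.resize(c['image'][max(0,int(uv(c,c['pose'],tip[:3])[1])-50):][:100,int(uv(c,c['pose'],tip[:3])[0])-65:][:,:130],(392,300),interpolation=cv2.INTER_CUBIC) for c in(S,D)])
cv2.imwrite('pics/c2.png',np.vstack([out[0],r])[:,:,::-1])
E
```

```text
[0.43958817 0.05053499 0.26108252]
tip [281.5 236. ] [271.4 201.3] [235.1 174.2]
[311   0  42  12 344] [331.4   4.3] [0.5965 0.0041 0.07  ]
[258  96  30  60 966] [272.5 125.3] [0.4875 0.0591 0.07  ]
[ 433  109   38   39 1150] [451.7 128.3] [ 0.4842 -0.1216  0.07  ]
[  39  144   37   35 1086] [ 57.1 160.8] [0.452  0.2825 0.07  ]
```

View pics/c2.png

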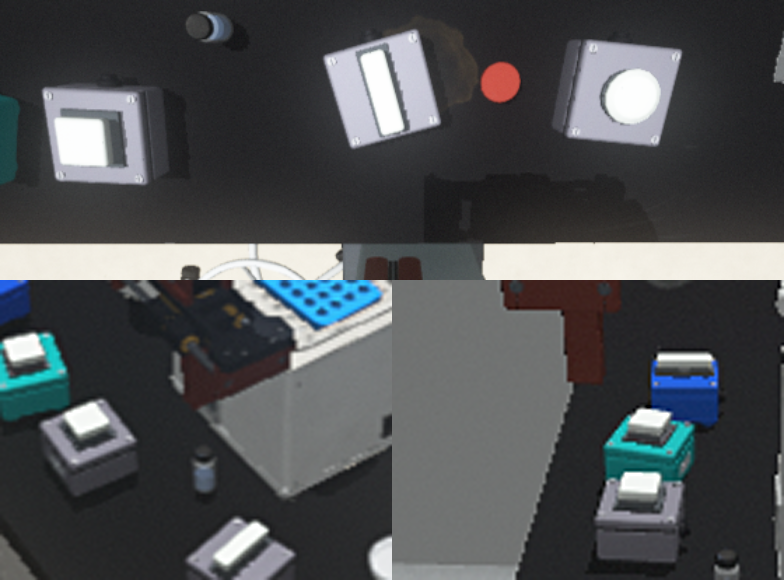

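The side crop shows the fingertip at about (585,382), above the predicted centre (588,430). I'll look closer with the predicted points marked.

```bash
python3 - <<'E'
from h import *
import cv2
s,d,S,D,P=pickle.load(open('w2.pkl','rb'))
def uv(c,Q,p):
    x=np.linalg.inv(Q)@np.append(p,1);return np.array((c['fx']*x[0]/x[2]+c['cx'],c['fy']*x[1]/x[2]+c['cy']))
p=np.array(s['ee_pos'])
def crop(c,Q,u0,v0,w,h,k):
    im=cv2.resize(c['image'][v0:v0+h,u0:u0+w],None,fx=k,fy=k,interpolation=cv2.INTER_NEAREST)
    for q,col in((p+[0,0,-.017],(255,0,0)),(p,(0,255,0)),([.4875,.0591,.07],(255,0,255)),([.4866,.0527,.07],(0,200,255))):
        u=(uv(c,Q,q)-[u0,v0]+.5)*k
        cv2.circle(im,tuple(int(t) for t in u),3,col,-1)
    return im
a=crop(S,S['pose'],240,160,65,100,6);b=crop(D,D['pose'],210,120,65,150,4);w=crop(d,P,190,80,160,180,2)
c=np.zeros((600,a.shape[1]+max(b.shape[1],0)+0,3),np.uint8);c[:600,:a.shape[1]]=a;c[:600,a.shape[1]:]=b
print(c.shape);cv2.imwrite('pics/c3.png',c[:,:,::-1]);cv2.imwrite('pics/c4.png',w[:,:,::-1])
E
```

```text
(600, 650, 3)
```

View pics/c3.png

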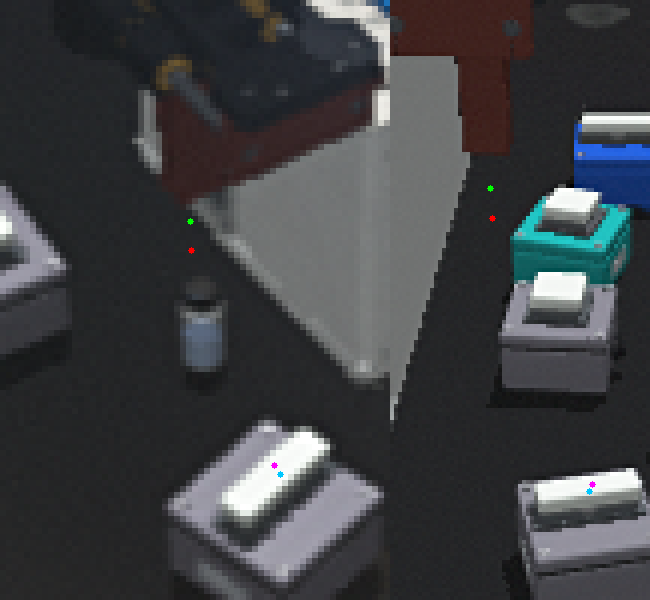

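View pics/c4.png

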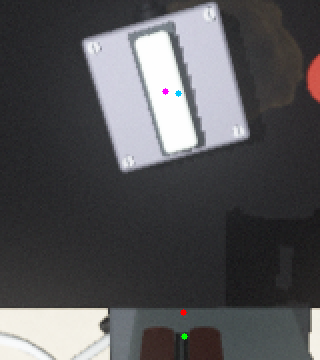

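```bash
python3 - <<'E'
from h import *
s,d,S,D,P=pickle.load(open('w2.pkl','rb'));p=np.array(s['ee_pos'])
x,e=tri([ray(S,270.8,193),ray(D,234,158)]);print(x,e,x-p)
# wrist: front edge of tips row, at two finger cols
print([ (z,(plane(*ray(d,190+184/2,80+328/2,P),z)-p).round(4)) for z in (p[2]-.017,p[2],p[2]+.017)])
E
```

```text
[0.43791241 0.04832743 0.2791575 ] [np.float64(2.4), np.float64(2.4)] [-0.00167576 -0.00220757  0.01807498]
[(np.float64(0.24408251550202303), array([-0.0052, -0.0003, -0.017 ])), (np.float64(0.26108251550202305), array([ 0.0023, -0.0002,  0.    ])), (np.float64(0.27808251550202306), array([ 0.0098, -0.0002,  0.017 ]))]
```

The fingers really end about 18 mm above the reported TCP, unlike the text, so contact could come at TCP z = 0.087 or 0.052. I'll descend in steps and let the force decide.

Emit:
servo_tool(
  dp=[
    [0.036,-0.004,0.02],
    [0,0,0.03],
    [0,0,0.03],
    [0,0,0.03],
    [0,0,0.03],
    [0,0,0.02],
    [0,0,0.006],
    [0,0,0],
  ],
  angular=[
    [0,0,0],
    [0,0,0],
    [0,0,0],
    [0,0,0],
    [0,0,0],
    [0,0,0],
    [0,0,0],
    [0,0,0],
  ],
  grip=[0,0,0,0,0,0,0,0],
)

```text
time_s: 3.95
ee_pos: [0.4755, 0.0546, 0.0949]
eef_rot: [1.0, -0.001, -0.001, 0.0]
ft_force: [0.4, 0.7, -0.7]
grip_width: 0.0003
finger_force: 0.0
```

Emit:
servo_tool(
  dp=[
    [0,0,0.004],
    [0,0,0.004],
    [0,0,0.002],
    [0,0,0],
  ],
  angular=[
    [0,0,0],
    [0,0,0],
    [0,0,0],
    [0,0,0],
  ],
  grip=[0,0,0,0],
)

```text
time_s: 4.35
ee_pos: [0.4759, 0.0552, 0.0855]
eef_rot: [1.0, -0.001, 0.0, 0.0]
ft_force: [0.1, -0.0, -0.8]
grip_width: 0.0007
finger_force: 0.0
```

```bash
python3 - <<'E'
from bench import arm,eyes
import cv2
s=arm.observe();D=eyes.snapshot('side');S=eyes.snapshot('scene');print(s['ee_pos'],s['ft_force'])
a=cv2.resize(S['image'][205:275,250:320],None,fx=5,fy=5);b=cv2.resize(D['image'][190:280,205:295],None,fx=3.889,fy=3.889)
cv2.imwrite('pics/c5.png',cv2.hconcat([a,b[:350]])[:,:,::-1])
E
```

```text
[0.47591572 0.05522055 0.08546418] [ 0.09410493 -0.04377307 -0.79933109]
```

View pics/c5.png

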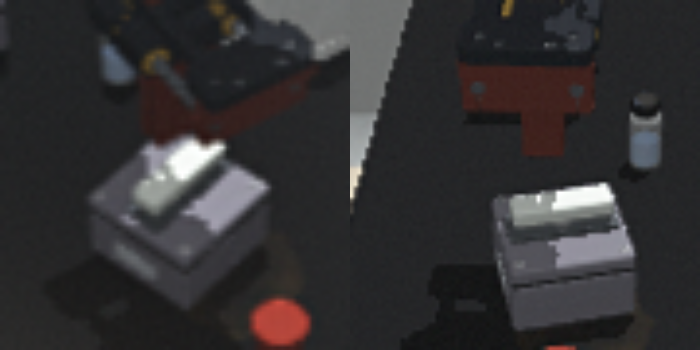

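No contact at 0.0855, and the side crop shows the tip (543,155) still well above the bar (563,200). I'll continue down.

Emit:
servo_tool(
  dp=[
    [0,0,0.006],
    [0,0,0.006],
    [0,0,0.006],
    [0,0,0.006],
    [0,0,0.003],
    [0,0,0],
  ],
  angular=[
    [0,0,0],
    [0,0,0],
    [0,0,0],
    [0,0,0],
    [0,0,0],
    [0,0,0],
  ],
  grip=[0,0,0,0,0,0],
)

```text
time_s: 5.05
ee_pos: [0.4754, 0.0553, 0.0577]
eef_rot: [1.0, -0.0, -0.001, 0.0]
ft_force: [0.5, -0.4, 0.4]
grip_width: 0.0007
finger_force: 0.0
```

Emit:
servo_tool(
  dp=[
    [0,0,0.002],
    [0,0,0.002],
    [0,0,0],
  ],
  angular=[
    [0,0,0],
    [0,0,0],
    [0,0,0],
  ],
  grip=[0,0,0],
)

```text
time_s: 5.35
ee_pos: [0.4758, 0.0553, 0.0542]
eef_rot: [1.0, -0.001, -0.0, 0.0]
ft_force: [-0.1, 0.8, 0.4]
grip_width: 0.0005
finger_force: 0.0
```

Emit:
servo_tool(
  dp=[
    [0,0,0.0015],
    [0,0,0.0015],
  ],
  angular=[
    [0,0,0],
    [0,0,0],
  ],
  grip=[0,0],
)

```text
time_s: 5.55
ee_pos: [0.476, 0.0553, 0.0514]
eef_rot: [1.0, -0.001, 0.0, 0.0]
ft_force: [-0.8, 0.1, 0.2]
grip_width: 0.0004
finger_force: 0.0
```

Emit:
servo_tool(
  dp=[
    [0,0,0.0015],
    [0,0,0.0015],
  ],
  angular=[
    [0,0,0],
    [0,0,0],
  ],
  grip=[0,0],
)

```text
time_s: 5.75
ee_pos: [0.4759, 0.0552, 0.0483]
eef_rot: [1.0, -0.001, 0.0, 0.0]
ft_force: [-0.9, 0.2, 2.6]
grip_width: 0.0003
finger_force: 1.5
```

Contact (2.6 N). It began between 0.0514 and 0.0483, so full travel ends near 0.040.

Emit:
servo_tool(
  dp=[
    [0,0,0.0015],
    [0,0,0.0015],
  ],
  angular=[
    [0,0,0],
    [0,0,0],
  ],
  grip=[0,0],
)

```text
time_s: 5.95
ee_pos: [0.4759, 0.0553, 0.0453]
eef_rot: [1.0, -0.001, 0.0, 0.0]
ft_force: [-0.5, -0.4, 2.0]
grip_width: 0.0005
finger_force: 1.5
```

Emit:
servo_tool(
  dp=[
    [0,0,0.0015],
    [0,0,0.001],
  ],
  angular=[
    [0,0,0],
    [0,0,0],
  ],
  grip=[0,0],
)

```text
time_s: 6.15
ee_pos: [0.4759, 0.0553, 0.0428]
eef_rot: [1.0, -0.001, 0.0, 0.0]
ft_force: [-1.2, -1.7, 3.3]
grip_width: 0.0006
finger_force: 1.5
```

Emit:
servo_tool(
  dp=[
    [0,0,0.0006],
    [0,0,0.0006],
  ],
  angular=[
    [0,0,0],
    [0,0,0],
  ],
  grip=[0,0],
)

```text
time_s: 6.35
ee_pos: [0.4759, 0.0553, 0.0416]
eef_rot: [1.0, -0.001, 0.0, 0.0]
ft_force: [-1.2, -1.0, 2.4]
grip_width: 0.0005
finger_force: 1.4
```

Emit:
servo_tool(
  dp=[
    [0,0,0.0005],
  ],
  angular=[
    [0,0,0],
  ],
  grip=[0],
)

```text
time_s: 6.45
ee_pos: [0.4759, 0.0553, 0.0411]
eef_rot: [1.0, -0.001, 0.0, 0.0]
ft_force: [-0.1, -0.0, 3.4]
grip_width: 0.0005
finger_force: 1.4
```

At least 7 mm in, so the bar key is on. Next I lift and go to the square key at (0.446, 0.279).

Emit:
servo_tool(
  dp=[
    [0,0,-0.015],
    [0,0,-0.03],
    [0,0,-0.03],
    [-0.006,-0.0375,0],
    [-0.006,-0.0375,0],
    [-0.006,-0.0375,0],
    [-0.006,-0.0375,0],
    [-0.006,-0.0375,0],
    [0,-0.0365,0],
    [0,0,0],
    [0,0,0],
  ],
  angular=[
    [0,0,0],
    [0,0,0],
    [0,0,0],
    [0,0,0],
    [0,0,0],
    [0,0,0],
    [0,0,0],
    [0,0,0],
    [0,0,0],
    [0,0,0],
    [0,0,0],
  ],
  grip=[0,0,0,0,0,0,0,0,0,0,0],
)

```text
time_s: 7.55
ee_pos: [0.4455, 0.2798, 0.1157]
eef_rot: [1.0, 0.0, -0.0, 0.0]
ft_force: [-0.5, -0.9, -0.8]
grip_width: 0.0005
finger_force: 0.0
```

```bash
python3 - <<'E'
from bench import arm,eyes
import cv2
from h import *
from scipy.spatial.transform import Rotation as R
s=arm.observe();d=eyes.snapshot('wrist');D=eyes.snapshot('side');S=eyes.snapshot('scene');print(s['ee_pos'],s['ft_force'])
T=np.eye(4);T[:3,:3]=R.from_quat(s['eef_rot']).as_matrix();T[:3,3]=s['ee_pos'];P=T@d['mount']
hs=cv2.cvtColor(d['image'],cv2.COLOR_RGB2GRAY)
n,l,st,ce=cv2.connectedComponentsWithStats((hs>215).astype(np.uint8))
for i in range(1,n):
    if st[i,4]>300: print(st[i],ce[i].round(1),plane(*ray(d,*ce[i],P),.07).round(4))
w=cv2.resize(d['image'],(400,300));a=cv2.resize(S['image'][170:270,210:310],(300,300));b=cv2.resize(D['image'][150:280,220:320],(300,300))
cv2.imwrite('pics/c6.png',cv2.vconcat([cv2.hconcat([w,a]),cv2.hconcat([b,np.zeros((300,400,3),np.uint8)])])[:,:,::-1])
E
```

```text
[0.44552999 0.27984619 0.11565218] [-0.5263945  -0.89948604 -0.78199313]
[  56  183   57   59 2626] [ 83.8 211.9] [0.4508 0.4107 0.07  ]
[ 252  185   54   36 1785] [278.  202.2] [0.4575 0.2821 0.07  ]
[   0  298  241   41 6640] [ 84.6 317.4] [0.3697 0.4231 0.07  ]
[ 472  300   88   39 2772] [523.  317.4] [0.37   0.1041 0.07  ]
[  15  379  136   41 5265] [ 83.8 398.9] [0.295  0.4356 0.07  ]
```

View pics/c6.png

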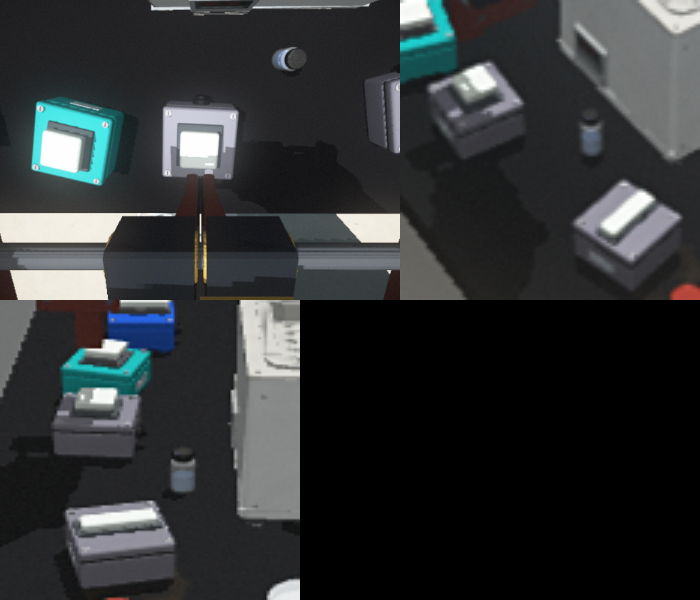

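The wrist view shows the grey square key dead ahead at (278,202). The bar key is visibly sunk and its box is where it was. Now I press the square key.

Emit:
servo_tool(
  dp=[
    [0,-0.001,0.02],
    [0,0,0.02],
    [0,0,0.012],
    [0,0,0.006],
    [0,0,0.003],
    [0,0,0.0015],
    [0,0,0.0015],
    [0,0,0.0015],
    [0,0,0.0015],
  ],
  angular=[
    [0,0,0],
    [0,0,0],
    [0,0,0],
    [0,0,0],
    [0,0,0],
    [0,0,0],
    [0,0,0],
    [0,0,0],
    [0,0,0],
  ],
  grip=[0,0,0,0,0,0,0,0,0],
)

```text
time_s: 8.6
ee_pos: [0.4463, 0.2805, 0.0494]
eef_rot: [1.0, -0.001, 0.0, -0.0]
ft_force: [-0.1, -0.2, 0.1]
grip_width: 0.0005
finger_force: 0.0
```

Emit:
servo_tool(
  dp=[
    [0,0,0.0015],
    [0,0,0.0015],
    [0,0,0.001],
  ],
  angular=[
    [0,0,0],
    [0,0,0],
    [0,0,0],
  ],
  grip=[0,0,0],
)

```text
time_s: 8.9
ee_pos: [0.4463, 0.2804, 0.0452]
eef_rot: [1.0, -0.001, 0.0, -0.0]
ft_force: [-0.1, 0.7, 2.8]
grip_width: 0.0005
finger_force: 1.5
```

Emit:
servo_tool(
  dp=[
    [0,0,0.001],
    [0,0,0.0015],
  ],
  angular=[
    [0,0,0],
    [0,0,0],
  ],
  grip=[0,0],
)

```text
time_s: 9.1
ee_pos: [0.4463, 0.2805, 0.0427]
eef_rot: [1.0, -0.001, 0.0, -0.0]
ft_force: [-0.1, 0.4, 2.9]
grip_width: 0.0005
finger_force: 1.5
```

Emit:
servo_tool(
  dp=[
    [0,0,0.001],
    [0,0,0.001],
  ],
  angular=[
    [0,0,0],
    [0,0,0],
  ],
  grip=[0,0],
)

```text
time_s: 9.3
ee_pos: [0.4463, 0.2805, 0.0406]
eef_rot: [1.0, -0.001, 0.0, -0.0]
ft_force: [0.8, 0.6, 2.5]
grip_width: 0.0005
finger_force: 1.5
```

Emit:
servo_tool(
  dp=[
    [0,0,-0.015],
    [0,0,-0.03],
    [0,0,-0.03],
    [0.003,0.0408,0],
    [0.003,0.0408,0],
    [0.003,0.0408,0],
    [0.003,0.0408,0],
    [0.003,0.0408,0],
    [0.003,0.0408,0],
    [0.003,0.0408,0],
    [0.003,0.0408,0],
  ],
  angular=[
    [0,0,0],
    [0,0,0],
    [0,0,0],
    [0,0,0],
    [0,0,0],
    [0,0,0],
    [0,0,0],
    [0,0,0],
    [0,0,0],
    [0,0,0],
    [0,0,0],
  ],
  grip=[0,0,0,0,0,0,0,0,0,0,0],
)

```text
time_s: 10.4
ee_pos: [0.4695, -0.0476, 0.1165]
eef_rot: [1.0, -0.0, 0.0, 0.0]
ft_force: [0.4, 0.0, 0.1]
grip_width: 0.0007
finger_force: 0.0
```

Emit:
servo_tool(
  dp=[
    [0.009,0.0408,0],
    [0.003,0.0335,0],
    [0,0,0],
    [0,0,0],
  ],
  angular=[
    [0,0,0],
    [0,0,0],
    [0,0,0],
    [0,0,0],
  ],
  grip=[0,0,0,0],
)

```text
time_s: 10.8
ee_pos: [0.4814, -0.1207, 0.1161]
eef_rot: [1.0, -0.001, -0.0, -0.0]
ft_force: [0.7, 0.7, 0.7]
grip_width: 0.0004
finger_force: 0.0
```

```bash
python3 - <<'E'
from bench import arm,eyes
import cv2
from h import *
from scipy.spatial.transform import Rotation as R
s=arm.observe();d=eyes.snapshot('wrist');D=eyes.snapshot('side');S=eyes.snapshot('scene');print(s['ee_pos'],s['ft_force'])
T=np.eye(4);T[:3,:3]=R.from_quat(s['eef_rot']).as_matrix();T[:3,3]=s['ee_pos'];P=T@d['mount']
hs=cv2.cvtColor(d['image'],cv2.COLOR_RGB2GRAY)
n,l,st,ce=cv2.connectedComponentsWithStats((hs>215).astype(np.uint8))
for i in range(1,n):
    if st[i,4]>300: print(st[i],ce[i].round(1),plane(*ray(d,*ce[i],P),.07).round(4))
w=cv2.resize(d['image'],(400,300));a=cv2.resize(S['image'][180:310,215:345],(300,300));b=cv2.resize(D['image'][180:340,220:320],(188,300))
c=np.zeros((600,700,3),np.uint8);c[:300,:400]=w;c[:300,400:]=a;c[300:,:188]=b
cv2.imwrite('pics/c7.png',c[:,:,::-1])
E
```

```text
[ 0.48135913 -0.1206787   0.11607189] [0.68729223 0.7090104  0.71304148]
[  73    0   79   37 2182] [114.1  14.8] [ 0.6049 -0.026   0.07  ]
[473   0  29 161 648] [487.2  79.4] [ 0.5693 -0.2433  0.07  ]
[   0  166   49   83 1838] [ 20.7 209.6] [0.4887 0.052  0.07  ]
[ 257  187   57   34 1477] [284.7 204.5] [ 0.4917 -0.1228  0.07  ]
[ 513  237   47   58 1904] [538.7 264.2] [ 0.4477 -0.2989  0.07  ]
[  2 331  61   8 361] [ 32.7 335.4] [0.3903 0.0643 0.07  ]
[ 409  331  151    8 1078] [486.2 334.8] [ 0.39  -0.272  0.07 ]
[ 411  379  136   41 5240] [477.1 398.9] [ 0.3305 -0.2745  0.07  ]
```

View pics/c7.png

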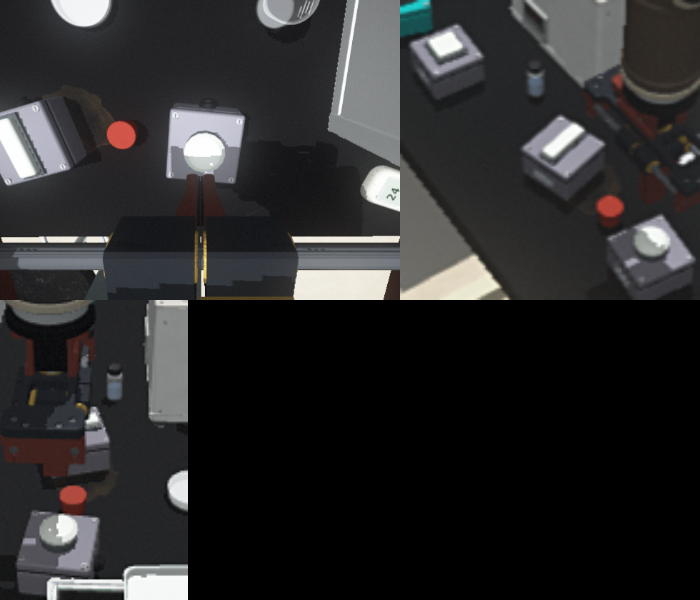

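The round key is straight ahead (centre about (285,213)). Before descending, I check gripper clearance to the grey case edge on the right (465,182).

```bash
python3 - <<'E'
from bench import arm,eyes
from h import *
from scipy.spatial.transform import Rotation as R
s=arm.observe();T=np.eye(4);T[:3,:3]=R.from_quat(s['eef_rot']).as_matrix();T[:3,3]=s['ee_pos']
_,d,S,D,P2=pickle.load(open('w2.pkl','rb'));P=T@d['mount']
r=ray(d,465,182,P)
print('2 wrist',*tri([r,ray(d,554,120,P2)]))
for z in(0,.1,.155): print(z,plane(*r,z).round(3))
print('white tool', [plane(*ray(d,508,258,P),z).round(3) for z in(0,.07,.12)])
print('round',plane(*ray(d,285,214,P),.07))
E
```

```text
2 wrist [ 0.48676911 -0.27886055 -0.0082645 ] [np.float64(1.3), np.float64(1.3)]
0 [ 0.49  -0.274  0.   ]
0.1 [ 0.515 -0.222  0.1  ]
0.155 [ 0.528 -0.193  0.155]
white tool [array([ 0.42 , -0.323,  0.   ]), array([ 0.453, -0.275,  0.07 ]), array([ 0.478, -0.241,  0.12 ])]
round [ 0.48536648 -0.12127955  0.07      ]
```

The case corner stands at y ≈ -0.275, about 60 mm clear of the gripper body. Now I press the round key.

Emit:
servo_tool(
  dp=[
    [0.003,0.002,0.02],
    [0,0,0.02],
    [0,0,0.012],
    [0,0,0.006],
    [0,0,0.003],
    [0,0,0.0015],
    [0,0,0.0015],
    [0,0,0.0015],
    [0,0,0.0015],
  ],
  angular=[
    [0,0,0],
    [0,0,0],
    [0,0,0],
    [0,0,0],
    [0,0,0],
    [0,0,0],
    [0,0,0],
    [0,0,0],
    [0,0,0],
  ],
  grip=[0,0,0,0,0,0,0,0,0],
)

```text
time_s: 11.85
ee_pos: [0.4849, -0.1225, 0.0489]
eef_rot: [1.0, -0.001, 0.0, 0.0]
ft_force: [0.4, -0.4, 2.8]
grip_width: 0.0004
finger_force: 1.5
```

Emit:
servo_tool(
  dp=[
    [0,0,0.0015],
    [0,0,0.0015],
    [0,0,0.001],
  ],
  angular=[
    [0,0,0],
    [0,0,0],
    [0,0,0],
  ],
  grip=[0,0,0],
)

```text
time_s: 12.15
ee_pos: [0.4849, -0.1225, 0.0447]
eef_rot: [1.0, -0.001, 0.0, 0.0]
ft_force: [1.0, 0.0, 3.6]
grip_width: 0.0006
finger_force: 1.5
```

Emit:
servo_tool(
  dp=[
    [0,0,0.0015],
    [0,0,0.0015],
    [0,0,0.001],
  ],
  angular=[
    [0,0,0],
    [0,0,0],
    [0,0,0],
  ],
  grip=[0,0,0],
)

```text
time_s: 12.45
ee_pos: [0.4849, -0.1225, 0.0406]
eef_rot: [1.0, -0.001, 0.0, 0.0]
ft_force: [0.6, -0.1, 2.3]
grip_width: 0.0007
finger_force: 1.5
```

More than 8 mm pressed. I'll lift clear and do one last check (picture 10 of 10).

Emit:
servo_tool(
  dp=[
    [0,0,-0.015],
    [0,0,-0.03],
    [0,0,-0.04],
    [0,0,-0.04],
    [0,0,-0.04],
    [-0.02,0,0],
    [0,0,0],
    [0,0,0],
  ],
  angular=[
    [0,0,0],
    [0,0,0],
    [0,0,0],
    [0,0,0],
    [0,0,0],
    [0,0,0],
    [0,0,0],
    [0,0,0],
  ],
  grip=[0,0,0,0,0,0,0,0],
)

```text
time_s: 13.25
ee_pos: [0.4642, -0.1225, 0.2052]
eef_rot: [1.0, -0.001, -0.0, 0.0]
ft_force: [0.2, -0.3, -0.1]
grip_width: 0.0004
finger_force: 0.0
```

```bash
python3 - <<'E'
from bench import arm,eyes
import cv2,numpy as np
s=arm.observe();d=eyes.snapshot('wrist');D=eyes.snapshot('side');S=eyes.snapshot('scene');print(s['time_s'],s['ee_pos'],s['ft_force'])
c=np.zeros((600,780,3),np.uint8)
c[:450,:450]=cv2.resize(S['image'][185:315,215:345],(450,450),interpolation=cv2.INTER_CUBIC)
c[:600,455:775]=cv2.resize(D['image'][180:342,220:306],(320,600),interpolation=cv2.INTER_CUBIC)
cv2.imwrite('pics/c8.png',c[:,:,::-1])
E
```

```text
13.25 [ 0.46421506 -0.12252485  0.20518789] [ 0.18743834 -0.26097755 -0.09590735]
```

View pics/c8.png

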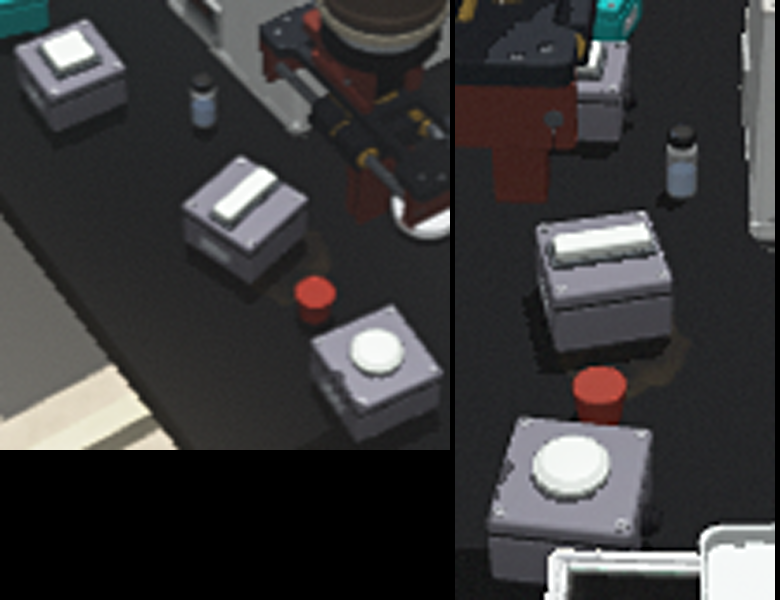

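All three keys are sunk: square (68,48), bar (245,197) and round (377,350). The boxes, vial and stopper are undisturbed and the tool is clear, so I hand in.

```bash
python3 -c "
from bench import sign_off
print(sign_off())"
```

```text
the job is handed in; nothing more can be done
None
```

I pressed the bar, square and round keys in that order, each about 7–9 mm in at about 3 N, with the boxes and bystanders left in place, and handed the job in at 13.3 s; no verdict came back.

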